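Lock two cable troughs together on the radio bench

ROBOT

A 7-joint arm with a two-finger parallel gripper is mounted at the origin on the work surface. World frame = base frame: x ahead of the robot, y to its left, z up, the work surface at z = 0. Lengths are in m, angles in rad, forces in N, time in s.
With the tool pointing down it reaches from about 0.4 to 0.85 m from the base axis. Payload 10.4 kg.
Tool frame: the origin (TCP) lies between the finger pads; the fingertips stand 11 mm ahead of it and the grasp point (between the pads) lies 8 mm behind it; z points along the fingers, y is the direction in which the jaws open and shut (so a half turn about z gives the same grasp; the last joint's range is limited). The gripper opens to 87 mm and grips with 3 to 60 N. Pads are 19 mm wide; open, the fingers measure 117 mm over their backs; the gripper's body (75 mm by 190 mm) begins 51 mm behind the grasp point.
Start: joints at [-1.326, 0.332, -0.065, 1.46, 0.022, 1.35, -0.088], TCP at [0.165, 0.603, 0.199] pointing down, gripper open.
Joint ranges: [-2.6, 2.6], [-0.5, 2.12], [-1.47, 1.34], [0.16, 2.42], [-1.27, 4.41], [0.06, 2.06], [-2.6, 2.6]. Speed limits (rad/s): [2.22, 2.22, 2.79, 2.79, 3.14, 3.14, 3.14].

INTERFACE

Orientations are given as a unit quaternion [x, y, z, w].
In Python, from bench import r, eyes gives the robot as it stands.
- The arm moves only by the shell command python3 -m inch 'ROWS' [FORCE]. ROWS is a JSON object of lists of equal length, an entry for each row: "translation": the shift along the world's x, y, z scaled (see below), a list of three; "rot": the turn, a rotation vector about the world's x, y, z scaled (see below), a list of three; "jaw": the finger opening in mm, from 0 to 87. In form: {"translation": [[tx, ty, tz], ...], "rot": [[ax, ay, az], ...], "jaw": [jaw, ...]}. A call has 1 to 20 rows; each row is the pose to reach, as a shift and turn from the pose measured when the call began; what a row does not reach only later rows make up. The controller multiplies each number of a shift by 100 mm and each number of a turn by 60 degrees. A row lasts 1/10 s, in which the tool goes at most 50 mm and 8.59 degrees, less where a joint would pass 70% of its speed; a pose out of reach is approached as far as the arm can. A call with a number of a shift or a turn outside -1 to 1 is refused whole. A call with a gripper value outside its range is refused whole. The fingers move at their own pace and stop on an object; FORCE is the grip in N (left out, the last holds). Time passes only in rows, so rows that repeat a pose let the fingers close. It gives the time, the measured TCP pose, the force and the opening at its end, in the units of the state.
- r.read_state(): the state, without advancing time (a new reading comes with each control period).
- eyes.camera(name): name is "scene" or "side" or "wrist"; returns the picture (480x640x3 uint8, blue, green, red); there is no depth.
- eyes.calibration(name): a dict with "fx", "fy", "cx", "cy" (pixels), "distortion" ([k1, k2, p1, p2, k3] as OpenCV has them; the pictures are not rectified), "R" (3x3) and "t" (3): a world point X has camera coordinates R X + t; the wrist camera has in their place "hand_eye" (4x4, takes a point from camera to tool coordinates, whose origin is the TCP and whose axes are the flange's). Camera axes: x right, y down, z forward; pixel columns grow to the right and rows downward; lengths in m; the calibration is good to about 2 mm. A picture is of the moment at which its call begins: read the wrist's pose just before it. calibration takes no time and is no camera call.
- r.close_job(): hands the job in, once; it reports no verdict.
The state is a dict: "time": time; "joint_positions": joint angles; "joint_vel": joint speeds; "joint_torque": joint torques, N m; "ee_pos": TCP position; "eef_rot": TCP orientation; "ft_force": force on the tool from outside, world axes, zero at the start; "torque": the same for the moment, N m; "width": finger opening in m.
Only numpy, scipy, OpenCV 4.12 (cv2) and the standard library are available. Lean on these libraries where they do the work, as an engineer would, in place of code of your own. Each camera call takes 0.05 s, during which the arm holds its last target. There are 200 camera calls.

TASK

Join the two aluminium cable troughs side by side: move the loose one next to the one screwed to the bench and close it up, both open side up, until the long flanges touch along their full length with the ends about level. Then take the narrow joining channel off the sloping stand and, without dropping it, lower it open side down over the two touching flanges, midway along them, until it is fully home with one of its legs in each trough. Let go of everything and do not knock the other things on the bench.

Things in the scene. Friction and masses are not known exactly. Their poses are not given: they have to be found in the camera images.
- trough_fixed: Bare aluminium U trough, open side up, screwed down, cannot move. 130 mm long (x), 64 wide over the flanges (y), 35 high; web and flanges 5 mm thick (inside 54 wide, 30 deep). Origin: centre of the underside, at bench height; z up. The joint may be on either long side; the loose trough starts on one side of it, the stand is on the other.
- trough_loose: The loose aluminium trough, about 0.23 kg, identical in section and size to the fixed one (130 x 64 x 35 mm, 5 mm thick), lying open side up on the bench. x along its length, y across, z up; origin at the centre of the underside.
- joiner: Narrow aluminium U channel, about 0.15 kg: 120 mm long (x), 25 wide (y), 43 high (z), walls 5, slot between its legs 15 wide, 38 deep (two trough flanges: 10). Origin: centre of the open side, level with the leg ends; z points to the closed web. Starts legs down on the stand, x up the 35 degree slope, z square to it. Home, its legs stand on the trough floors, 5 mm above the bench, web top at 48.
- stand: Dark steel sloping stand, fixed to the bench: a plate 150 mm long and 70 mm wide sloping up at 35 degrees towards the stand's +x (its low end faces roughly towards the robot), top edge about 101 mm above the bench, a 14 mm high lip across the low end. Origin: centre of its base on the bench.
- mug: Glass mug, 72 mm across, 95 mm high, bystander. Origin: centre of the underside.
- microphone: Desk microphone on a round 90 mm foot, 144 mm high, bystander. Origin: centre of the underside.
- mouse: Black computer mouse 100 x 58 x 26 mm, bystander. Origin: centre of the underside.
- screwdriver: Screwdriver 160 mm long lying on the bench, bystander. Its x runs from handle to tip.
- morse_key: Morse key on a 90 x 65 mm dark base, 38 mm high, bystander. Origin: centre of the underside.

How it is judged:
By the outcome, as a careful person would: the job done as asked, in the order asked, and still so for the second after the job is handed in, with the robot touching nothing.
It also fails if it takes over 67 s, if anything falls off the work surface, if the arm or the gripper's body presses on something with over 40 N, if the wrist force passes 120 N, or if a joint passes its speed limit or range.

## Working session

There is one attempt and no reset: what is moved stays moved. The work goes in short steps, Python scripts to look and compute and a shell command to move; the robot and the scene stay as the last step left them, time stands still between calls to the robot, and variables do not carry over. Pictures are saved under pics/ and viewed, about 8 in all and at most 12, crops included, and the job is handed in when it is done.

```bash
ls; mkdir -p pics; python3 - <<'E'
from bench import r,eyes
import cv2,numpy as np
s=r.read_state();print(s['time'],s['ee_pos'],s['eef_rot'],s['width'])
for n in('scene','side'):
    cv2.imwrite(f'pics/{n}0.png',eyes.camera(n))
    c=eyes.calibration(n);print(n,{k:np.round(v,3).tolist() for k,v in c.items()})
print(eyes.calibration('wrist'))
E
```

```text
pics
0.0 [0.1652932  0.60229033 0.19794068] [ 1.33490894e-01  9.91049769e-01 -7.30943252e-04 -5.52089798e-05] 0.08730365055187247
scene {'fx': 561.801, 'fy': 561.801, 'cx': 309.274, 'cy': 238.446, 'distortion': [0.026, 0.0, 0.0, 0.0, 0.0], 'R': [[0.76, 0.65, 0.006], [0.396, -0.456, -0.797], [-0.515, 0.608, -0.604]], 't': [-0.417, -0.161, 1.305]}
side {'fx': 463.759, 'fy': 463.759, 'cx': 324.826, 'cy': 239.854, 'distortion': [-0.085, 0.0, 0.0, 0.0, 0.0], 'R': [[0.819, -0.573, 0.009], [-0.259, -0.384, -0.886], [0.511, 0.724, -0.463]], 't': [-0.446, 0.206, 0.617]}
{'fx': 431.4335720460085, 'fy': 431.4335720460085, 'cx': 320.8515623850947, 'cy': 239.4928124244118, 'distortion': array([-0.09309084,  0.        ,  0.        ,  0.        ,  0.        ]), 'hand_eye': array([[-4.05312827e-04, -9.70082749e-01, -2.42774167e-01,
         6.53376414e-02],
       [ 9.99999888e-01, -3.33452857e-04, -3.37086595e-04,
        -1.19894149e-03],
       [ 2.46048151e-04, -2.42774276e-01,  9.70082775e-01,
        -1.86546534e-01],
       [ 0.00000000e+00,  0.00000000e+00,  0.00000000e+00,
         1.00000000e+00]])}
```

View pics/scene0.png

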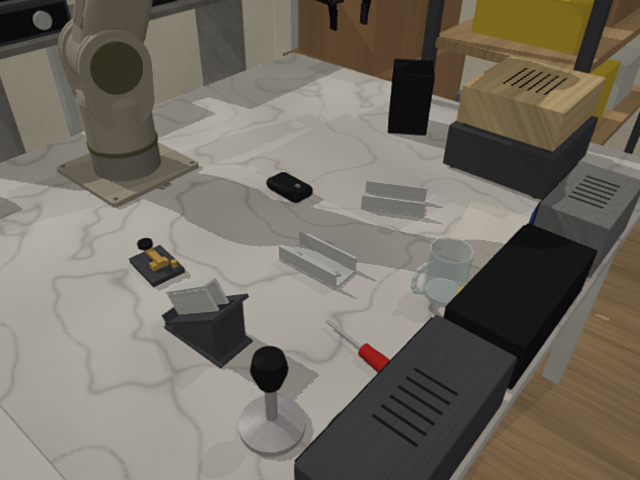

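View pics/side0.png

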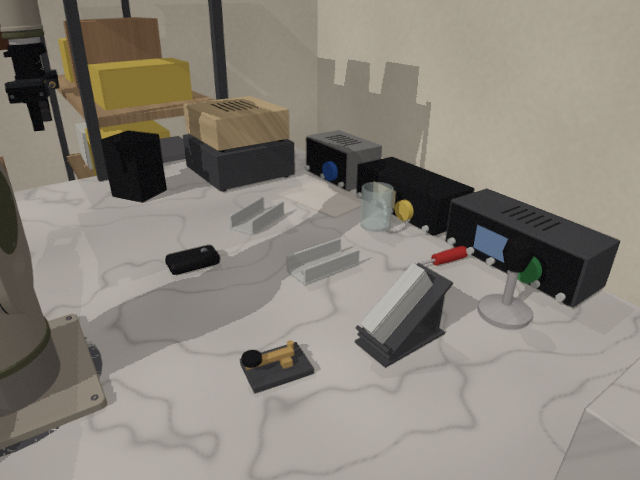

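Scene and side pictures show the fixed trough at scene (317,260) / side (322,258), the loose one at scene (393,199) / side (258,215), and the stand with the joiner at scene (207,318) / side (400,310). The mouse is beside the loose trough, and the screwdriver, mug and microphone lie beyond.

```bash
cat >h.py <<'E'
import numpy as np,cv2
from scipy.spatial.transform import Rotation as Ro
from bench import r,eyes
def ray(c,uv,st=None):
    "origin and directions (world) of pixels; st=state for the wrist camera"
    K=np.array([[c['fx'],0,c['cx']],[0,c['fy'],c['cy']],[0,0,1]])
    p=cv2.undistortPoints(np.array(uv,float).reshape(-1,1,2),K,np.array(c['distortion'],float))[:,0]
    d=np.c_[p,np.ones(len(p))]
    if st is None: R=np.array(c['R']);return -R.T@np.array(c['t']),d@R
    H=np.array(c['hand_eye']);T=np.eye(4);T[:3,:3]=Ro.from_quat(st['eef_rot']).as_matrix();T[:3,3]=st['ee_pos'];M=T@H
    return M[:3,3],d@M[:3,:3].T
def onz(c,uv,z,st=None):
    o,d=ray(c,uv,st);return o+d*((np.asarray(z)-o[2])/d[:,2])[:,None]
def tri(rays):
    A=0;b=0
    for o,d in rays:
        d=d/np.linalg.norm(d);P=np.eye(3)-np.outer(d,d);A=A+P;b=b+P@o
    return np.linalg.solve(A,b)
def proj(c,X,st=None):
    if st is None: R,t=np.array(c['R']),np.array(c['t'])
    else:
        T=np.eye(4);T[:3,:3]=Ro.from_quat(st['eef_rot']).as_matrix();T[:3,3]=st['ee_pos'];M=np.linalg.inv(T@np.array(c['hand_eye']));R,t=M[:3,:3],M[:3,3]
    K=np.array([[c['fx'],0,c['cx']],[0,c['fy'],c['cy']],[0,0,1]])
    return cv2.projectPoints(np.array(X,float).reshape(-1,1,3),cv2.Rodrigues(R)[0],t,K,np.array(c['distortion'],float))[0][:,0]
E
python3 - <<'E'
from h import *
a,b=eyes.calibration('scene'),eyes.calibration('side')
np.set_printoptions(precision=3,suppress=True)
print('fix',onz(a,[(300,233),(355,265),(279,247),(334,279)],.035)[:,:2].tolist())
print('fixside',onz(b,[(287,254),(341,240),(300,268),(358,250)],.035)[:,:2])
print('loose',onz(a,[(366,182),(427,190),(361,193),(424,203)],.035)[:,:2])
print('looseside',onz(b,[(232,213),(264,200),(252,218),(284,204)],.035)[:,:2])
print('mouse',onz(a,[(289,186)],.02),'mug',onz(a,[(445,290)],.0),'key',onz(a,[(158,265)],.0),'mic',onz(a,[(271,428)],0),'scr',onz(a,[(328,321),(385,365)],.0))
print('standbase',onz(a,[(166,320),(221,362),(250,342)],0),onz(b,[(357,342),(387,361),(445,330)],0))
import cv2
i=cv2.imread('pics/side0.png')[240:380,330:480];j=cv2.imread('pics/scene0.png')[260:380,140:270]
cv2.imwrite('pics/z.png',np.hstack([cv2.resize(i,(420,392),interpolation=2),cv2.resize(j,(370,392),interpolation=2)]))
E
```

```text
fix [[0.493543736165173, 0.03710277843616727], [0.6275438047584946, 0.029738321913412746], [0.4928782286047061, -0.019840484635001987], [0.622858671729511, -0.023123654514074055]]
fixside [[ 0.492  0.052]
 [ 0.613  0.041]
 [ 0.485 -0.006]
 [ 0.615 -0.012]]
loose [[0.48  0.267]
 [0.594 0.324]
 [0.497 0.224]
 [0.616 0.278]]
looseside [[0.486 0.287]
 [0.583 0.314]
 [0.511 0.237]
 [0.611 0.265]]
mouse [[0.35  0.164 0.02 ]] mug [[0.763 0.113 0.   ]] key [[ 0.331 -0.172 -0.   ]] mic [[ 0.724 -0.284  0.   ]] scr [[ 0.656 -0.079  0.   ]
 [ 0.779 -0.094  0.   ]]
standbase [[ 0.454 -0.25   0.   ]
 [ 0.588 -0.251  0.   ]
 [ 0.592 -0.194  0.   ]] [[ 0.47  -0.194  0.   ]
 [ 0.48  -0.253  0.   ]
 [ 0.606 -0.252 -0.   ]]
```

View pics/z.png

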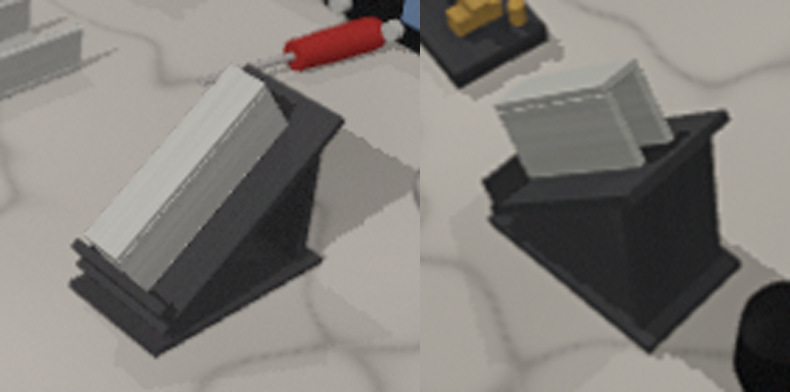

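The joiner sits legs down on the stand, its low end at the lip, and the troughs are about 0.25 m apart. I'll fly over the loose trough.

```bash

python3 -m inch '{"translation":[[0.5,-0.4,0],[1,-0.8,0],[1,-0.8,0]],"rot":[[0,0,0.13],[0,0,0.26],[0,0,0.26]],"jaw":[87,87,87]}'
python3 -m inch '{"translation":[[0.4,-0.4,0],[0.9,-0.8,0],[0.9,-0.8,0]],"rot":[[0,0,0.13],[0,0,0.26],[0,0,0.26]],"jaw":[87,87,87]}'
python3 -m inch '{"translation":[[0.4,-0.4,0],[0.9,-0.8,0],[0.9,-0.8,0]],"rot":[[0,0,0.13],[0,0,0.2],[0,0,0.2]],"jaw":[87,87,87]}'
python3 -m inch '{"translation":[[0.4,-0.4,0],[0.8,-0.9,0],[0.8,-0.9,0],[0.8,-0.9,0]],"rot":[[0,0,0],[0,0,0],[0,0,0],[0,0,0]],"jaw":[87,87,87,87]}'
cat >look.py <<'E'
import sys,pickle
from h import *
s=r.read_state();im=eyes.camera('wrist');n=sys.argv[1]
cv2.imwrite(f'pics/{n}.png',im);pickle.dump({k:np.array(s[k]) for k in('ee_pos','eef_rot')},open(f'pics/{n}.pkl','wb'))
R=Ro.from_quat(s['eef_rot']).as_matrix()
print('t',s['time'],'p',np.round(s['ee_pos'],4),'jaw angle',np.degrees(np.arctan2(R[1,1],R[0,1])).round(2),'toolz',R[:,2].round(3),'q',np.round(s['joint_positions'],2),'F',np.round(s['ft_force'],1),'w',s['width'])
E
python3 look.py w1
```

```text
time: 0.4
ee_pos: [0.269, 0.5193, 0.1977]
eef_rot: [-0.003, 1.0, -0.001, 0.001]
ft_force: [1.4, 0.3, 0.2]
width: 0.0872
time: 0.7
ee_pos: [0.3625, 0.4357, 0.1975]
eef_rot: [-0.139, 0.99, -0.002, 0.001]
ft_force: [1.2, 0.6, 0.1]
width: 0.0872
time: 1.0
ee_pos: [0.4556, 0.3517, 0.1973]
eef_rot: [-0.241, 0.97, -0.003, 0.002]
ft_force: [0.3, 0.4, 0.0]
width: 0.0868
time: 1.4
ee_pos: [0.5383, 0.2566, 0.1969]
eef_rot: [-0.238, 0.971, -0.004, 0.001]
ft_force: [-1.5, 0.8, -0.2]
width: 0.087
t 1.4 p [0.5383 0.2566 0.1969] jaw angle 117.5 toolz [ 0.005 -0.007 -1.   ] q [-0.66  0.27  0.16  1.55 -0.03  1.32  1.55] F [-1.5  0.8 -0.2] w 0.08695998056667119
```

View pics/w1.png

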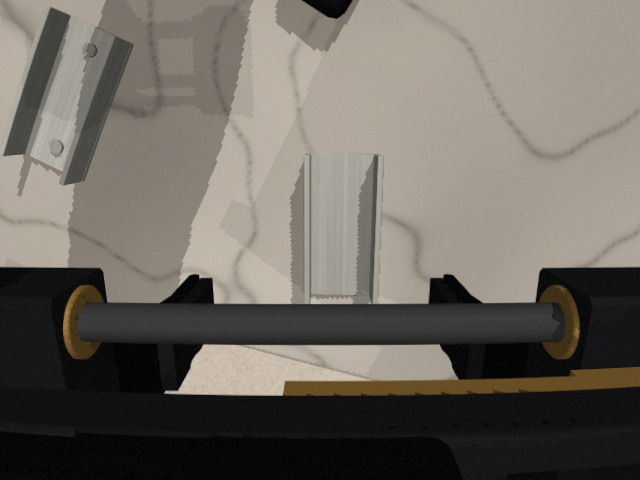

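The loose trough's near end is at (304..383,154), and its far end is at about row 303, partly behind the gripper bar. The fixed trough is at the left, (3..133, 8..185). I'll enlarge both for the edges.

```bash
python3 - <<'E'
import cv2,numpy as np
i=cv2.imread('pics/w1.png')
a=cv2.resize(i[0:190,0:140],None,fx=3,fy=3,interpolation=2);b=cv2.resize(i[140:310,290:400],None,fx=3,fy=3,interpolation=2)
o=np.zeros((570,750,3),np.uint8);o[:,:420]=a;o[:510,420:]=b
cv2.imwrite('pics/w1z.png',o)
E
```

```text
(no output)
```

View pics/w1z.png

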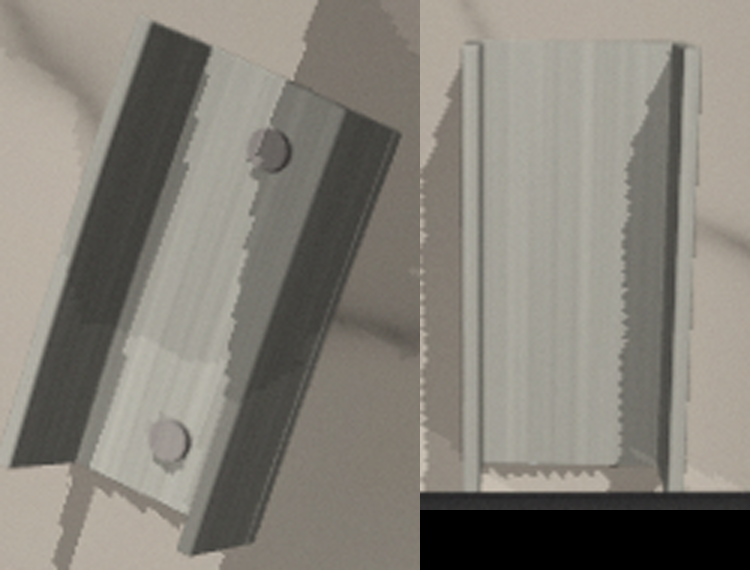

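```bash
python3 - <<'E'
from h import *
import pickle
np.set_printoptions(precision=4,suppress=True)
c=eyes.calibration('wrist');s=pickle.load(open('pics/w1.pkl','rb'))
f=np.array([(143,18),(0,464),(353,112),(193,555)])/3
L=np.array([(463,42),(463,490),(697,45),(682,490)])/3+[290-140,140]
F=onz(c,f,.035,s)[:,:2];Lw=onz(c,L,.035,s)[:,:2]
fb=onz(c,np.array([(400,133),(255,542)])/3,0,s)[:,:2]
le=onz(c,[(290+60/3,140+465/3),(290+200/3,140+465/3)],.005,s)[:,:2]
ang=lambda a,b:np.degrees(np.arctan2(*(b-a)[::-1]))
print('fixed',F,'ang',ang(F[0],F[1]),ang(F[2],F[3]),'ctr',F.mean(0),'w',np.linalg.norm(F[2]-F[0]),'len',np.linalg.norm(F[1]-F[0]));print('base +y',fb,ang(*fb))
print('loose',Lw,'ang',ang(Lw[0],Lw[1]),ang(Lw[2],Lw[3]),'w',np.linalg.norm(Lw[2]-Lw[0]),'far end',le)
th=np.radians((ang(Lw[0],Lw[1])+ang(Lw[2],Lw[3]))/2);u=np.array([np.cos(th),np.sin(th)]);v=np.array([-u[1],u[0]])
n=(Lw[0]+Lw[2])/2;print('loose ctr from near end',n+.065*u,'from far end',le.mean(0)@u-.065-n@u,'flange mid (+y) centreline',n+.065*u+v*.0295)
E
```

```text
fixed [[ 0.4895 -0.0149]
 [ 0.6185 -0.0119]
 [ 0.4874  0.0487]
 [ 0.6162  0.0508]] ang 1.3192458144464745 0.9525007122483392 ctr [0.5529 0.0182] w 0.06357084345871822 len 0.12909020727863071
base +y [[0.4876 0.0459]
 [0.617  0.0501]] 1.8580878812586636
loose [[0.502  0.2199]
 [0.6154 0.2776]
 [0.4739 0.2753]
 [0.5861 0.3336]] ang 26.954804119937332 27.4715693069322 w 0.06214795747000097 far end [[0.6172 0.2829]
 [0.5969 0.3216]]
loose ctr from near end [0.5457 0.2773] from far end 0.06595138875131845 flange mid (+y) centreline [0.5322 0.3035]
```

```bash

python3 -m inch '{"translation":[[-0.06,0.46,-0.1],[-0.06,0.46,-0.5],[-0.06,0.46,-1],[-0.06,0.46,-1],[-0.06,0.46,-1]],"rot":[[0,0,0],[0,0,0],[0,0,0],[0,0,0],[0,0,0]],"jaw":[36,36,36,36,36]}' 30
python3 look.py w2
python3 -m inch '{"translation":[[0,0,-0.3],[0,0,-0.6],[0,0,-0.75],[0,0,-0.75],[0,0,-0.75]],"rot":[[0,0,0],[0,0,0],[0,0,0],[0,0,0],[0,0,0]],"jaw":[36,36,36,36,36]}'
python3 look.py w3
```

```text
time: 1.95
ee_pos: [0.5298, 0.3062, 0.0974]
eef_rot: [-0.24, 0.971, -0.003, 0.0]
ft_force: [0.2, 0.2, 0.5]
width: 0.0549
t 1.95 p [0.5298 0.3062 0.0974] jaw angle 117.76 toolz [ 0.003 -0.006 -1.   ] q [-0.7   0.37  0.13  1.63 -0.04  1.14  1.49] F [0.2 0.2 0.5] w 0.05487791596134253
time: 2.5
ee_pos: [0.5321, 0.3072, 0.0261]
eef_rot: [-0.24, 0.971, -0.002, 0.003]
ft_force: [-0.0, 0.3, 0.5]
width: 0.0359
t 2.5 p [0.5321 0.3072 0.0261] jaw angle 117.72 toolz [ 0.007 -0.003 -1.   ] q [-0.7   0.45  0.12  1.68 -0.05  1.    1.49] F [-0.   0.3  0.5] w 0.03593323297230964
```

View pics/w3.png

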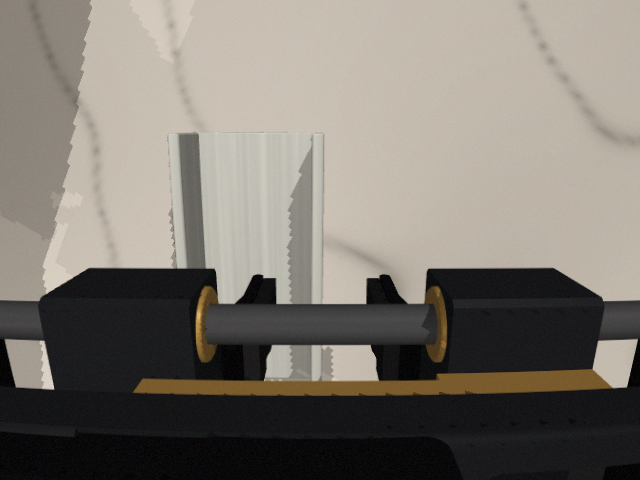

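The flange (x≈318) is between the fingers (jaw centre ≈322). I'll lower a little, close and slide it.

```bash

python3 -m inch '{"translation":[[0,0,-0.05],[0,0,-0.05],[0,0,-0.05],[0,0,-0.05],[0,0,-0.05],[0,0,-0.05],[0,0,-0.05]],"rot":[[0,0,0],[0,0,0],[0,0,0],[0,0,0],[0,0,0],[0,0,0],[0,0,0]],"jaw":[36,20,0,0,0,0,0]}' 30
python3 -m inch '{"translation":[[0.05,-0.2,0.01],[0.1,-0.4,0.01],[0.15,-0.6,0.01],[0.2,-0.8,0.01],[0.2,-0.98,0.01],[0.2,-0.98,0.01]],"rot":[[0,0,-0.09],[0,0,-0.18],[0,0,-0.27],[0,0,-0.36],[0,0,-0.44],[0,0,-0.44]],"jaw":[0,0,0,0,0,0]}'
python3 look.py w4
```

```text
time: 3.25
ee_pos: [0.5323, 0.3073, 0.0213]
eef_rot: [-0.24, 0.971, -0.002, 0.003]
ft_force: [-0.4, -0.5, 0.7]
width: 0.0018
time: 3.85
ee_pos: [0.5528, 0.2062, 0.0224]
eef_rot: [-0.009, 1.0, -0.004, 0.003]
ft_force: [0.4, -0.8, -0.7]
width: 0.0005
t 3.85 p [0.5528 0.2062 0.0224] jaw angle 91.0 toolz [ 0.006 -0.007 -1.   ] q [-0.64  0.42  0.24  1.76 -0.11  0.98  1.23] F [ 0.4 -0.8 -0.7] w 0.0004688687947306468
```

View pics/w4.png

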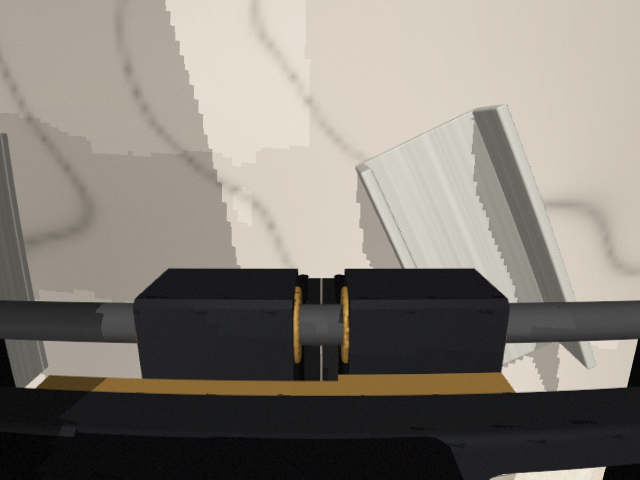

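The jaws closed to nothing, so the flange was not held. The trough now appears at (357..507, 105..167), rotated relative to the tool. I'll check where it is compared with before.

```bash
python3 - <<'E'
from h import *
import pickle
np.set_printoptions(precision=4,suppress=True)
c=eyes.calibration('wrist')
S=lambda n:pickle.load(open(f'pics/{n}.pkl','rb'))
print('w4 near corners',onz(c,[(357,167),(507,105),(594,366)],.035,S('w4'))[:,:2], 'at z0',onz(c,[(357,167),(507,105)],.0,S('w4'))[:,:2])
print('w3 near corners',onz(c,[(168,133),(323,133)],.035,S('w3'))[:,:2])
cv2.imwrite('pics/sc4.png',np.hstack([cv2.resize(eyes.camera('scene')[130:330,220:470],(400,320)),cv2.resize(eyes.camera('side')[130:330,180:430],(400,320))]))
print(proj(c,r.read_state()['ee_pos'],S('w4')))
E
```

```text
w4 near corners [[0.5004 0.2184]
 [0.4746 0.2768]
 [0.5898 0.3345]] at z0 [[0.5033 0.2211]
 [0.4722 0.2913]]
w3 near corners [[0.5033 0.2203]
 [0.4744 0.2764]]
[[333.4099 278.6724]]
```

View pics/sc4.png

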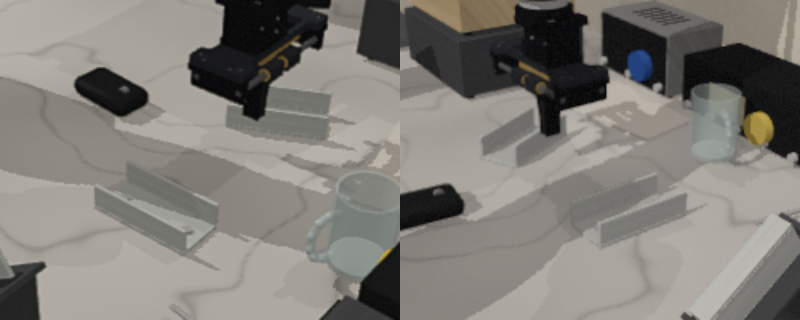

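```bash
python3 - <<'E'
from h import *
np.set_printoptions(precision=4,suppress=True)
a,b=eyes.calibration('scene'),eyes.calibration('side')
o,d=ray(a,[(220+256/1.6,130+118/1.6)]);p,e=ray(b,[(180+148/1.6,130+133/1.6)])
print('tip tri',tri([(o,d[0]),(p,e[0])]));
for i in range(3): s=r.read_state();print(s['time'],s['ee_pos'],s['ft_force'])
X=np.array(s['ee_pos'])-[0,0,.011];print(proj(a,X),proj(b,X))
E
```

```text
tip tri [0.5528 0.2135 0.042 ]
4.0 [0.5521 0.2105 0.0224] [ 0.2021  1.3933 -0.5054]
4.0 [0.5521 0.2105 0.0224] [ 0.2021  1.3933 -0.5054]
4.0 [0.5521 0.2105 0.0224] [ 0.2021  1.3933 -0.5054]
[[377.9975 215.195 ]] [[274.1522 227.321 ]]
```

Triangulating the fingertips from both fixed cameras puts them at z≈0.042. The state implies 0.011, so the fingers end about 30 mm short of the stated geometry, though xy agrees. The trough was not moved. I'll probe the clear bench here gently to calibrate the height.

```bash
I="python3 -m inch"
$I '{"translation":[[0,-0.05,-0.1],[0,-0.05,-0.2],[0,-0.05,-0.3],[0,-0.05,-0.3]],"rot":[[0,0,0],[0,0,0],[0,0,0],[0,0,0]],"jaw":[0,0,0,0]}' | grep -E 'ee_pos|force'
$I '{"translation":[[0,0,-0.03],[0,0,-0.03]],"rot":[[0,0,0],[0,0,0]],"jaw":[0,0]}'| grep -E 'ee_pos|force'
python3 - <<'E'
from h import *
i=eyes.camera('side')[150:270,200:350]
cv2.imwrite('pics/tip.png',cv2.resize(i,None,fx=4,fy=4,interpolation=2))
E
```

```text
ee_pos: [0.5507, 0.2052, -0.0098]
ft_force: [0.2, -0.4, 0.4]
ee_pos: [0.5503, 0.2052, -0.0134]
ft_force: [0.6, -0.6, 0.6]
```

View pics/tip.png

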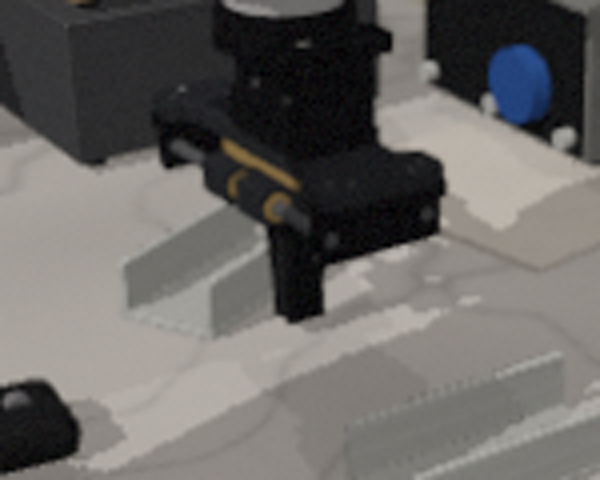

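The fingertips (side pixel ≈(274,230)) are now just above the bench. I'll step down in small increments.

```bash
I="python3 -m inch"
for k in 1 2 3; do $I '{"translation":[[0,0,-0.025],[0,0,-0.025]],"rot":[[0,0,0],[0,0,0]],"jaw":[0,0]}'| grep -E 'ee_pos|force'; done
```

```text
ee_pos: [0.5506, 0.2053, -0.0156]
ft_force: [-0.5, 0.2, 0.4]
ee_pos: [0.5504, 0.2052, -0.0184]
ft_force: [-0.2, -0.3, 0.4]
ee_pos: [0.5502, 0.2052, -0.0212]
ft_force: [0.4, -0.5, -0.0]
```

```bash
I="python3 -m inch"
for k in 1 2 3; do $I '{"translation":[[0,0,-0.015],[0,0,-0.015]],"rot":[[0,0,0],[0,0,0]],"jaw":[0,0]}'| grep -E 'ee_pos|force'; done
```

```text
ee_pos: [0.55, 0.2051, -0.0229]
ft_force: [0.2, -0.2, 0.2]
ee_pos: [0.5502, 0.2052, -0.0233]
ft_force: [-5.2, -2.0, 12.9]
ee_pos: [0.5502, 0.2052, -0.0233]
ft_force: [-8.0, -3.4, 17.9]
```

Contact is at reported z = -0.023, so the tips are at reported z + 0.023. Now I'll redo the grasp at the proper height.

```bash
I="python3 -m inch"
$I '{"translation":[[0,0,0.4],[0,0.2,0.8],[-0.1,0.6,0.8],[-0.18,0.98,0.8],[-0.18,0.98,0.8],[-0.18,0.98,0.8]],"rot":[[0,0,0.05],[0,0,0.15],[0,0,0.29],[0,0,0.44],[0,0,0.44],[0,0,0.44]],"jaw":[36,36,36,36,36,36]}' 30
$I '{"translation":[[0,0,-0.3],[0,0,-0.6],[0,0,-0.69],[0,0,-0.69]],"rot":[[0,0,0],[0,0,0],[0,0,0],[0,0,0]],"jaw":[36,36,36,36]}'
$I '{"translation":[[0,0,0],[0,0,0],[0,0,0],[0,0,0],[0,0,0],[0,0,0]],"rot":[[0,0,0],[0,0,0],[0,0,0],[0,0,0],[0,0,0],[0,0,0]],"jaw":[0,0,0,0,0,0]}'
python3 look.py w5
```

```text
time: 6.45
ee_pos: [0.5317, 0.3039, 0.0565]
eef_rot: [-0.242, 0.97, -0.003, 0.001]
ft_force: [0.8, -0.8, -0.5]
width: 0.0339
time: 6.85
ee_pos: [0.5313, 0.3021, -0.0137]
eef_rot: [-0.241, 0.971, -0.004, -0.0]
ft_force: [-0.2, 0.1, 0.1]
width: 0.0356
time: 7.45
ee_pos: [0.5314, 0.3026, -0.0132]
eef_rot: [-0.241, 0.971, -0.003, 0.0]
ft_force: [-1.2, 0.7, 4.8]
width: 0.0049
t 7.45 p [ 0.5314  0.3026 -0.0132] jaw angle 117.87 toolz [ 0.002 -0.007 -1.   ] q [-0.69  0.5   0.12  1.71 -0.06  0.94  1.51] F [-1.2  0.7  4.8] w 0.004937194247652902
```

```bash
I="python3 -m inch"
$I '{"translation":[[0.05,-0.2,0.01],[0.1,-0.4,0.01],[0.15,-0.6,0.01],[0.2,-0.8,0.01],[0.2,-0.98,0.01],[0.2,-0.98,0.01]],"rot":[[0,0,-0.09],[0,0,-0.18],[0,0,-0.27],[0,0,-0.36],[0,0,-0.445],[0,0,-0.445]],"jaw":[0,0,0,0,0,0]}'
$I '{"translation":[[0,-0.2,0],[0,-0.4,0],[0,-0.6,0],[0,-0.8,0],[0,-0.8,0]],"rot":[[0,0,0],[0,0,0],[0,0,0],[0,0,0],[0,0,0]],"jaw":[0,0,0,0,0]}'
python3 look.py w6
```

```text
time: 8.1
ee_pos: [0.5514, 0.2007, -0.0128]
eef_rot: [-0.007, 1.0, -0.005, -0.001]
ft_force: [0.9, -0.3, -2.2]
width: 0.005
time: 8.6
ee_pos: [0.5513, 0.1177, -0.0131]
eef_rot: [-0.006, 1.0, -0.005, -0.001]
ft_force: [0.1, -0.4, -1.7]
width: 0.0048
t 8.6 p [ 0.5513  0.1177 -0.0131] jaw angle 90.7 toolz [-0.003 -0.011 -1.   ] q [-0.52  0.42  0.27  1.84 -0.13  0.9   1.39] F [ 0.1 -0.4 -1.7] w 0.004765932467958457
```

View pics/w6.png

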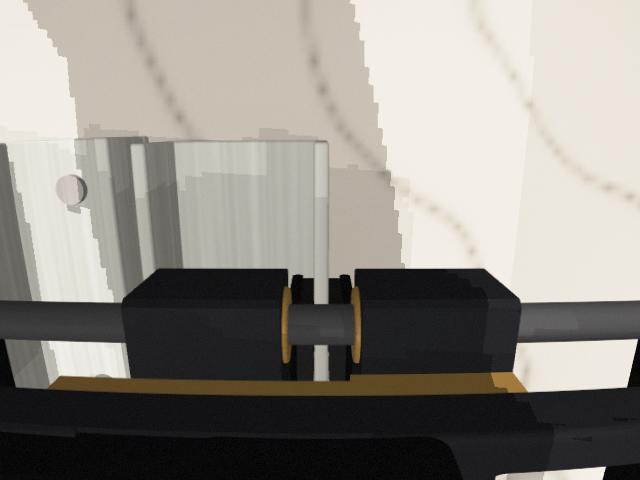

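The loose trough is held at its +y flange (322,140). Its other flange top is at (131..147,145), and the fixed trough's flange corner is at about (96..108,138), so the gap is small and the ends are nearly level.

```bash
python3 - <<'E'
from h import *
import pickle
np.set_printoptions(precision=4,suppress=True)
c=eyes.calibration('wrist');s=pickle.load(open('pics/w6.pkl','rb'))
print(onz(c,[(108,138),(0,144),(131,145),(329,141)],.035,s)[:,:2])
# edge profiles: bright/dark transitions along rows
g=cv2.cvtColor(cv2.imread('pics/w6.png'),6)
for v in (160,190,220,250):
    print(v,g[v,84:160:2].tolist())
E
```

```text
[[0.4876 0.0472]
 [0.4888 0.0079]
 [0.4899 0.0548]
 [0.4884 0.1187]]
160 [171, 176, 173, 175, 177, 173, 182, 195, 195, 194, 191, 188, 161, 120, 123, 124, 121, 121, 119, 115, 115, 116, 105, 106, 186, 198, 195, 195, 193, 190, 164, 119, 124, 125, 121, 120, 114, 117]
190 [85, 91, 172, 177, 170, 173, 174, 172, 174, 178, 177, 177, 175, 163, 132, 110, 124, 124, 119, 119, 108, 106, 108, 103, 107, 158, 196, 195, 193, 191, 193, 171, 130, 119, 111, 112, 110, 106]
220 [234, 234, 230, 227, 174, 178, 173, 175, 174, 171, 179, 177, 175, 174, 175, 156, 125, 106, 112, 111, 109, 109, 106, 106, 104, 108, 116, 179, 181, 178, 178, 175, 163, 131, 109, 111, 111, 109]
250 [227, 231, 234, 234, 232, 228, 227, 228, 170, 175, 172, 173, 176, 175, 176, 171, 173, 152, 120, 111, 114, 110, 106, 106, 104, 106, 106, 107, 149, 180, 176, 176, 174, 171, 144, 110, 113, 111]
```

```bash
python3 - <<'E'
from h import *
import pickle
c=eyes.calibration('wrist');s=pickle.load(open('pics/w6.pkl','rb'))
P=onz(c,[(108.5,160),(119,250),(131,160),(139.5,250)],.035,s)[:,:2]
print(P.round(4),[np.degrees(np.arctan2(*(P[i+1]-P[i])[::-1])).round(2) for i in(0,2)])
E
```

```text
[[0.4947 0.0467]
 [0.5251 0.0474]
 [0.4947 0.0544]
 [0.525  0.0548]] [np.float64(1.31), np.float64(0.6)]
```

```bash
I="python3 -m inch"
$I '{"translation":[[-0.02,-0.03,0],[-0.02,-0.06,0],[-0.02,-0.06,0]],"rot":[[0,0,0.012],[0,0,0.012],[0,0,0.012]],"jaw":[0,0,0]}' | grep -E 'ee_pos|force'
for k in 1 2 3; do $I '{"translation":[[0,-0.012,0],[0,-0.012,0]],"rot":[[0,0,0],[0,0,0]],"jaw":[0,0]}' | grep -E 'ee_pos|force'; done
```

```text
ee_pos: [0.5491, 0.114, -0.0131]
ft_force: [0.3, -0.2, -2.5]
ee_pos: [0.5491, 0.1129, -0.0131]
ft_force: [0.1, -0.1, -2.8]
ee_pos: [0.5491, 0.1116, -0.0131]
ft_force: [0.0, -1.0, -2.0]
ee_pos: [0.5491, 0.1111, -0.013]
ft_force: [-0.9, 3.4, -2.3]
```

Contact is made (Fy 3.4 N). I'll loosen the jaws and push square with the outer finger so it self-aligns.

```bash
I="python3 -m inch"
$I '{"translation":[[0,0,0],[0,0,0],[0,0,0],[0,-0.02,0],[0,-0.02,0]],"rot":[[0,0,0],[0,0,0],[0,0,0],[0,0,0],[0,0,0]],"jaw":[11,11,11,11,11]}' | grep -E 'ee_pos|force|width'
for k in 1 2 3 4; do $I '{"translation":[[0,-0.015,0],[0,-0.015,0]],"rot":[[0,0,0],[0,0,0]],"jaw":[11,11]}' | grep -E 'ee_pos|force'; done
```

```text
ee_pos: [0.5492, 0.1086, -0.013]
ft_force: [0.4, -0.2, -0.2]
width: 0.0106
ee_pos: [0.5492, 0.1081, -0.013]
ft_force: [1.1, 4.4, -0.9]
ee_pos: [0.5492, 0.1081, -0.013]
ft_force: [0.7, 5.0, -1.9]
ee_pos: [0.5492, 0.1081, -0.013]
ft_force: [0.9, 6.6, -2.8]
ee_pos: [0.5492, 0.1082, -0.013]
ft_force: [0.1, 6.5, -3.2]
```

```bash
I="python3 -m inch"
$I '{"translation":[[0,0.025,0],[0,0.025,0.3],[0,0.02,0.8],[0.25,-0.3,1],[0.25,-0.3,1]],"rot":[[0,0,0],[0,0,0],[0,0,0],[0,0,0],[0,0,0]],"jaw":[13,13,13,13,13]}' | grep -E 'ee_pos|force'
$I '{"translation":[[0.25,-0.3,0.4],[0.25,-0.3,0.5],[0.25,-0.3,0.5],[0.25,-0.3,0.5]],"rot":[[0,0,0],[0,0,0],[0,0,0],[0,0,0]],"jaw":[60,60,60,60]}' | grep -E 'ee_pos|force'
python3 look.py w7
python3 - <<'E'
import cv2,numpy as np
from h import *
import pickle
s=pickle.load(open('pics/w7.pkl','rb'));c=eyes.calibration('wrist')
p=proj(c,[(.487,.0485,.035),(.617,.0505,.035)],s);print(p)
i=cv2.imread('pics/w7.png');x=int(p[:,0].mean())
cr=i[max(0,int(p[0,1])-30):int(p[1,1])+35,x-85:x+85];print('origin',x-85,max(0,int(p[0,1])-30),cr.shape)
cv2.imwrite('pics/w7z.png',cv2.resize(cr,None,fx=2.5,fy=2.5,interpolation=2)[:600])
E
```

```text
ee_pos: [0.5786, 0.0732, 0.0912]
ft_force: [-0.1, -1.2, -0.0]
ee_pos: [0.6033, 0.0429, 0.1406]
ft_force: [0.7, 0.5, -0.6]
t 11.75 p [0.6033 0.0429 0.1406] jaw angle 91.43 toolz [ 0.006 -0.005 -1.   ] q [-0.42  0.33  0.33  1.62 -0.11  1.21  1.53] F [ 0.7  0.5 -0.6] w 0.03750143379987398
[[337.06835193  51.23488855]
 [333.90610603 247.68948669]]
origin 250 21 (261, 170, 3)
```

View pics/w7z.png

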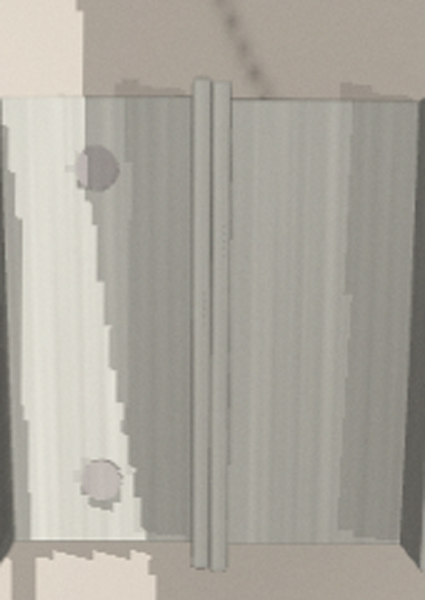

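The picture shows both flanges (crop x≈202 and 220) touching along the full length, with the ends level within about 1 mm. Next I'll fit the joint line and go above the joiner, pitched square to the slope.

```bash
I="python3 -m inch"
python3 - <<'E'
from h import *
import pickle
c=eyes.calibration('wrist');s=pickle.load(open('pics/w7.pkl','rb'))
P=onz(c,[(334.4,53.5),(334.1,248)],.035,s);print('joint',P.round(4),P.mean(0),np.degrees(np.arctan2(*(P[1]-P[0])[1::-1])))
E
$I '{"translation":[[-0.2,-0.3,0.5],[-0.5,-0.6,0.6],[-0.5,-0.9,0.6]],"rot":[[0,0,0],[0,0,0],[0,0,0]],"jaw":[70,70,70]}' | grep -E 'ee_pos|force'
$I '{"translation":[[-0.2,-0.3,0],[-0.5,-0.6,0],[-0.5,-0.9,0]],"rot":[[0,-0.13,0],[0,-0.26,0],[0,-0.3,0]],"jaw":[70,70,70]}' | grep -E 'ee_pos|force'
$I '{"translation":[[-0.2,-0.3,0],[-0.4,-0.6,0],[-0.4,-0.86,0],[-0.4,-0.86,0]],"rot":[[0,-0.13,0],[0,-0.26,0],[0,-0.29,0],[0,-0.29,0]],"jaw":[70,70,70,70]}' | grep -E 'ee_pos|force'
python3 look.py w8
python3 - <<'E'
from h import *
i=cv2.imread('pics/w8.png');g=cv2.cvtColor(i,6)
print(g[0:300:20,200:440:12])
E
```

```text
joint [[0.4884 0.0468 0.035 ]
 [0.6172 0.0506 0.035 ]] [0.55283013 0.0487407  0.035     ] 1.6924032160875933
ee_pos: [0.5511, -0.047, 0.2017]
ft_force: [0.7, -1.3, -0.6]
ee_pos: [0.498, -0.1362, 0.1995]
ft_force: [-0.1, -1.3, 0.5]
ee_pos: [0.4559, -0.2236, 0.1969]
ft_force: [1.1, 1.0, 0.3]
t 12.8 p [ 0.4559 -0.2236  0.1969] jaw angle 91.08 toolz [ 0.584 -0.002 -0.812] q [-0.21 -0.49  0.66  2.29  0.04  0.69  2.05] F [1.1 1.  0.3] w 0.06999641620123159
[[215 214 216 217 209 203 216 219 219 221 221 220 219 220 220 219 219 221
  218 216]
 [211 213 214 213 197 211 214 217 218 218 219 221 221 221 219 219 217 215
  215 216]
 [213 207 198 184 195 213 214 216 218 217 219 218 221 219 219 218 218 214
  215 215]
 [210 199 195 207 210 198 200 202 215 215 217 217 215 217 216 215 214 216
  215 213]
 [209 209 204 181 193 196 199  71  67  62  68  70  77  88 214 213 212 212
  210 213]
 [209 206 208 204 176 193  77  75  76  76  72  75  76  76 212 211 211 212
  212 210]
 [208 208 207 190 186 194 194  76  76 240 241 239  79  76 212 211 212 210
  211 209]
 [208 209 195 174 194 195 196  72  70 239 239 237  74  75 212 210 210 209
  211 212]
 [171 190 181 166 193 196 198  67  69 238 237 237  72  72 212 213 211 210
  210 212]
 [204 169 191 197 198 199 184  70  70 236 233 236  69  70 210 211 210 210
  210 210]
 [192 205 210 213 214 214 214  62  65 236 231 235  68  66 209 210 210 208
  209 210]
 [206 205 212 213 214 214 214  63  63 233 230 233  66  63 206 206 207 208
  207 207]
 [192 209 213 214 214 216 216  64  61 231 226 230  64  65 194 192 205 205
  205 203]
 [196 200 199 200 171 199 197  39  39 228 223 229  63  64 146 129 145 146
  147 140]
 [209   9  13 186 159 189 184 125 103  96  98  98  73  71 150 151 149 151
   17  10]]
```

```bash
cat >jp.py <<'E'
from h import *
import pickle,sys
n=sys.argv[1];seed=eval(sys.argv[2])
np.set_printoptions(precision=4,suppress=True)
c=eyes.calibration('wrist');s=pickle.load(open(f'pics/{n}.pkl','rb'))
g=cv2.cvtColor(cv2.imread(f'pics/{n}.png'),6)
_,lab=cv2.connectedComponents((g>160).astype(np.uint8),connectivity=4)
m=(lab==lab[seed[1],seed[0]]).astype(np.uint8)
ct=max(cv2.findContours(m,0,2)[0],key=cv2.contourArea);rc=cv2.minAreaRect(ct);print('area',m.sum(),rc)
q=cv2.approxPolyDP(cv2.convexHull(ct),4,True)[:,0].astype(float);print('quad',q.tolist())
q=q[np.argsort(q[:,1])];q=np.r_[q[:2][np.argsort(q[:2,0])],q[-2:][np.argsort(q[-2:,0])]]  # lowL lowR hiL hiR
q+=np.array([(-.5,-.5),(.5,-.5),(-.5,.5),(.5,.5)])
# image right=+y, up=low end ; joiner frame x up slope, z normal
ob=np.array([(-60,-12.5,43),(-60,12.5,43),(60,-12.5,43),(60,12.5,43)])/1e3
K=np.array([[c['fx'],0,c['cx']],[0,c['fy'],c['cy']],[0,0,1]])
H=np.array(c['hand_eye']);T=np.eye(4);T[:3,:3]=Ro.from_quat(s['eef_rot']).as_matrix();T[:3,3]=s['ee_pos'];M=T@H
_,rv,tv,err=cv2.solvePnPGeneric(ob,q,K,np.array(c['distortion']),flags=cv2.SOLVEPNP_IPPE)
for a,b,e in zip(rv,tv,err):
    Rw=M[:3,:3]@cv2.Rodrigues(a)[0];w=M[:3,:3]@(cv2.Rodrigues(a)[0]@[0,0,.043]+b[:,0])+M[:3,3]
    print('err',e,'axes x',Rw[:,0],'z',Rw[:,2],'webcentre',w)
R=T[:3,:3]
# fixed-slope: intersect pixel rays with plane of estimated normal not needed
o,d=ray(c,q,s);print('webcentre in tool frame',R.T@(w-T[:3,3]))
E
sed -i 's/print("webcentre in tool/&/' jp.py; python3 jp.py w8 '(325,180)'
```

```text
area 5604 ((317.0, 185.5), (159.0, 36.0), 90.0)
quad [[334.0, 106.0], [333.0, 263.0], [312.0, 265.0], [305.0, 263.0], [300.0, 249.0], [300.0, 107.0]]
err [73.9823] axes x [ 0.5125  0.7957 -0.3227] z [ 0.0826 -0.4198 -0.9038] webcentre [ 0.4891 -0.2162  0.0524]
err [77.8436] axes x [-0.3679  0.8297  0.4199] z [ 0.9135  0.4068 -0.0035] webcentre [ 0.5356 -0.2473  0.0907]
webcentre in tool frame [-0.0021 -0.0234  0.1328]
```

```bash
python3 - <<'E'
import cv2,numpy as np
g=cv2.cvtColor(cv2.imread('pics/w8.png'),6)
np.set_printoptions(linewidth=250)
print(g[240:296:4,280:352:3]); print(g[98:112:2,280:352:3]); print(g[70:100:3,320])
E
```

```text
[[ 69  66  64  66  60  60  62 228 234 234 229 231 233 228 228 232 234 229 184  40  56  65  62  66]
 [ 64  67  68  68  63  61  63 227 233 233 229 230 233 227 228 232 232 230 176  37  55  61  65  63]
 [ 67  65  68  69  64  63  61 227 233 232 228 231 233 226 227 231 231 228 175  41  64  65  65  63]
 [ 68  68  66  65  65  63  66 218 232 232 228 230 233 228 228 231 233 228 161  39  64  66  68  65]
 [ 40  39  38  42  38  39  41 215 232 232 228 229 232 225 229 230 232 227 158  36  51  63  62  63]
 [ 39  39  36  42  40  40  39 138 231 232 226 229 230 226 227 230 231 227 147  41  54  60  63  63]
 [ 40  40  41  39  39  35  39 139 156 230 227 228 190 144 206 228 230 226 103  40  37  38  36  40]
 [ 36  39  38  40  40  34  39 135 154 157 148 152 154 145 145 152 154 147 102  38  39  39  41  40]
 [ 40  40  41  42  42  41  41 135 152 154 148 148 152 145 150 151 154 147  96  40  61  63  40  39]
 [ 40  41  36  39  38  37  41  36  38  36  40  56  67  64  65  62  64  62  66  64  63  64  66  60]
 [180 123 121  98 103 103 102 101  99  98 121 128  98 100  98  97  99  98  99 100  83  72  71  72]
 [171 146 1
[... 322 characters left out ...]
79  78  73  77  80  75  78  77  76  77  80  74  74  79  76  77]
 [ 75  75  75  76  74  75  76  76  77  77  76  74  75  75  78  72  75  78  76  76  75  78  75  76]
 [ 75  75  74  74  73  75  74  75  74  76  73  77  73  75  75  71  73  77  76  74  75  77  77  73]
 [ 75  76  75  74  73  74  76  77  75  76  75  74  73  73  74  74  72  74  74  76  74  75  77  74]
 [ 74  73  73  70  74  74  75 186 184 187 182 182 184 187 181 184 177 180 177  78  77  76  74  76]
 [ 42  42  42  42  42  38  42 240 241 242 240 240 241 243 239 242 240 240 240  50  45  43  45  45]
 [ 37  41  39  38  37  39  44 240 240 242 239 240 241 243 239 242 240 240 241  45  44  45  41  45]]
[213 214 200 171  48  49  50  52  68  78]
```

```bash
sed -i 's/g>160/g>88/' jp.py; python3 jp.py w8 '(325,180)'; python3 look.py w8b >/dev/null;  python3 - <<'E'
from h import *
for k in('w8',):
  pass
E
```

```text
area 6185 ((317.5, 190.5), (169.0, 37.0), 90.0)
quad [[336.0, 106.0], [334.0, 275.0], [302.0, 275.0], [299.0, 106.0]]
err [86.7523] axes x [-0.0022  0.9995 -0.03  ] z [ 0.75   -0.0182 -0.6612] webcentre [ 0.5015 -0.2277  0.0876]
err [87.5794] axes x [ 0.0746  0.9887 -0.13  ] z [ 0.6567 -0.1468 -0.7397] webcentre [ 0.5062 -0.2351  0.0917]
webcentre in tool frame [ 0.0209 -0.0107  0.1148]
```

```bash
python3 - <<'E'
s=open('jp.py').read()
s=s.replace("SOLVEPNP_IPPE","SOLVEPNP_SQPNP").replace("ob,q,K","ob.copy(),np.ascontiguousarray(q),K")
open('jp.py','w').write(s)
E
sed -i "s/^o,d=ray.*/print('webcentre in tool frame',R.T@(w-T[:3,3]),'joiner axes in tool',R.T@Rw[:,0],R.T@Rw[:,2],'tool y',R[:,1]);X=(ob-[0,0,.043])@Rw.T+w;print('reproj',(proj(c,X,s)-q).round(1).tolist(),q.tolist())/" jp.py
python3 jp.py w8 '(325,180)'
```

```text
area 6185 ((317.5, 190.5), (169.0, 37.0), 90.0)
quad [[336.0, 106.0], [334.0, 275.0], [302.0, 275.0], [299.0, 106.0]]
err [0.2539] axes x [0.8438 0.0253 0.5361] z [-0.5362 -0.0001  0.8441] webcentre [ 0.5025 -0.228   0.0934]
webcentre in tool frame [ 0.0227 -0.0036  0.1112] joiner axes in tool [-0.9983  0.0007  0.0576] [-0.0576 -0.0036 -0.9983] tool y [-0.0189  0.9997 -0.0162]
reproj [[-0.0, 0.1], [0.0, 0.0], [-0.5, -0.1], [0.5, -0.0]] [[298.5, 105.5], [336.5, 105.5], [301.5, 275.5], [334.5, 275.5]]
```

The joiner's web centre is at (0.5025,-0.228,0.0934), sloping about 33–35°. I'll approach along the tool axis with small angle corrections.

```bash
I="python3 -m inch"
$I '{"translation":[[0.05,-0.02,-0.25],[0.2,-0.04,-0.5],[0.35,-0.044,-0.75],[0.4,-0.044,-0.8],[0.4,-0.044,-0.8]],"rot":[[0.015,0.012,0.01],[0.015,0.012,0.01],[0.015,0.012,0.01],[0.015,0.012,0.01],[0.015,0.012,0.01]],"jaw":[45,45,45,45,45]}'
python3 look.py w9
```

```text
time: 13.4
ee_pos: [0.4985, -0.2235, 0.118]
eef_rot: [-0.018, 0.954, 0.004, 0.3]
ft_force: [0.7, 0.1, 0.5]
width: 0.0465
t 13.4 p [ 0.4985 -0.2235  0.118 ] jaw angle 92.11 toolz [ 0.572  0.019 -0.82 ] q [-0.51 -0.3   0.99  2.3  -0.14  0.48  2.25] F [0.7 0.1 0.5] w 0.04648557741627393
```

```bash
I="python3 -m inch"
$I '{"translation":[[0,-0.037,0],[0.15,-0.037,-0.25],[0.25,-0.037,-0.45],[0.34,-0.037,-0.67],[0.34,-0.037,-0.67]],"rot":[[0,0,0],[0,0,0],[0,0,0],[0,0,0],[0,0,0]],"jaw":[45,45,45,45,45]}'
python3 look.py w10
python3 - <<'E'
from h import *
a=eyes.camera('side')[220:370,320:470];b=eyes.camera('scene')[230:380,130:280]
cv2.imwrite('pics/g.png',cv2.resize(np.hstack([a,b]),(800,400),interpolation=2))
E
```

```text
time: 13.95
ee_pos: [0.5202, -0.2142, 0.0674]
eef_rot: [-0.017, 0.954, 0.0, 0.299]
ft_force: [-0.3, 0.2, 0.0]
width: 0.0448
t 13.95 p [ 0.5202 -0.2142  0.0674] jaw angle 91.83 toolz [ 0.57   0.01  -0.822] q [-0.83 -0.13  1.34  2.33 -0.54  0.36  2.6 ] F [-0.3  0.2  0. ] w 0.044828605817744
```

The joints ran to their limits (j3 1.34, j7 2.6), so a full 35° tool pitch is unreachable here. Gripping across the vertical side faces works at any pitch, so I'll back off and grip at about 17°, leaving the tool pitched about 18° the other way at placing.

```bash
I="python3 -m inch"
$I '{"translation":[[-0.2,0,0.3],[-0.4,0,0.6],[-0.4,0,0.9],[-0.4,0,0.9]],"rot":[[0,0,0],[0,0,0],[0,0,0],[0,0,0]],"jaw":[45,45,45,45]}'
python3 look.py w11
$I '{"translation":[[0,0,0.2],[0.1,0,0.2],[0.1,-0.1,0.2],[0.1,-0.1,0.2]],"rot":[[0,0.1,0],[0,0.2,0],[0,0.3,0],[0,0.3,0]],"jaw":[45,45,45,45]}'
python3 look.py w12
```

```text
time: 14.5
ee_pos: [0.4782, -0.2201, 0.1601]
eef_rot: [-0.015, 0.954, -0.003, 0.299]
ft_force: [0.6, -0.6, -1.0]
width: 0.0451
t 14.5 p [ 0.4782 -0.2201  0.1601] jaw angle 91.57 toolz [ 0.571  0.003 -0.821] q [-0.21 -0.35  0.68  2.29 -0.12  0.59  2.18] F [ 0.6 -0.6 -1. ] w 0.04508964012794973
time: 14.95
ee_pos: [0.4906, -0.2371, 0.1905]
eef_rot: [-0.014, 0.989, -0.007, 0.15]
ft_force: [-0.2, -0.3, 0.3]
width: 0.045
t 14.95 p [ 0.4906 -0.2371  0.1905] jaw angle 91.5 toolz [ 0.297 -0.009 -0.955] q [-0.18 -0.1   0.61  1.97 -0.07  0.97  2.06] F [-0.2 -0.3  0.3] w 0.04496678271085665
```

```bash
python3 - <<'E'
from h import *
import pickle
c=eyes.calibration('wrist');s=pickle.load(open('pics/w12.pkl','rb'))
n=np.array([-.55,-.017,.83]);x=np.array([.83,.025,.55]);w=np.array([.5025,-.228,.0934]);y=np.cross(n,x)
print(proj(c,[w+a*x*.06+b*y*.0125 for a in(-1,1) for b in(-1,1)],s).round(0).tolist())
E
python3 jp.py w12 '(320,170)'
```

```text
[[321.0, 119.0], [358.0, 119.0], [320.0, 297.0], [357.0, 297.0]]
area 6688 ((338.0, 209.0), (176.0, 38.0), 90.0)
quad [[356.0, 121.0], [356.0, 297.0], [319.0, 297.0], [320.0, 122.0]]
err [0.1817] axes x [0.8036 0.0248 0.5947] z [-0.5906 -0.0909  0.8018] webcentre [ 0.5039 -0.2287  0.0912]
webcentre in tool frame [0.0165 0.0099 0.0987] joiner axes in tool [-0.9442 -0.0067 -0.3293] [ 0.3286 -0.0895 -0.9402] tool y [-0.0262  0.9995 -0.0176]
reproj [[0.3, -0.1], [-0.3, 0.0], [0.0, -0.1], [0.0, 0.2]] [[319.5, 121.5], [356.5, 120.5], [318.5, 297.5], [356.5, 297.5]]
```

The re-measurement agrees with the first: web centre (0.504,-0.2287,0.091). Descending at 17° pitch.

```bash
I="python3 -m inch"
$I '{"translation":[[0.05,0.05,-0.3],[0.1,0.086,-0.6],[0.14,0.086,-0.9],[0.14,0.086,-0.9],[0.14,0.086,-0.9]],"rot":[[0.017,0,0],[0.017,0,0],[0.017,0,0],[0.017,0,0],[0.017,0,0]],"jaw":[45,45,45,45,45]}'
python3 look.py w13
```

```text
time: 15.5
ee_pos: [0.5025, -0.2291, 0.1005]
eef_rot: [-0.012, 0.988, 0.002, 0.152]
ft_force: [0.4, -0.5, 0.3]
width: 0.0446
t 15.5 p [ 0.5025 -0.2291  0.1005] jaw angle 91.35 toolz [ 0.3    0.008 -0.954] q [-0.18  0.05  0.64  2.06 -0.24  0.78  2.2 ] F [ 0.4 -0.5  0.3] w 0.044560276326355126
```

```bash
I="python3 -m inch"
$I '{"translation":[[0.06,0,-0.15],[0.12,0,-0.35],[0.2,0,-0.585],[0.2,0,-0.585],[0.2,0,-0.585]],"rot":[[0,0,0],[0,0,0],[0,0,0],[0,0,0],[0,0,0]],"jaw":[45,45,45,45,45]}'
$I '{"translation":[[0,0,0],[0,0,0],[0,0,0],[0,0,0],[0,0,0],[0,0,0]],"rot":[[0,0,0],[0,0,0],[0,0,0],[0,0,0],[0,0,0],[0,0,0]],"jaw":[10,10,10,10,10,10]}' 35
python3 look.py w14
```

```text
time: 16.05
ee_pos: [0.5236, -0.2298, 0.0445]
eef_rot: [-0.012, 0.988, 0.002, 0.153]
ft_force: [-0.3, -0.9, 0.4]
width: 0.0448
time: 16.65
ee_pos: [0.524, -0.2296, 0.0453]
eef_rot: [-0.011, 0.988, 0.002, 0.154]
ft_force: [-3.8, 2.4, 10.0]
width: 0.0248
t 16.65 p [ 0.524  -0.2296  0.0453] jaw angle 91.34 toolz [ 0.303  0.008 -0.953] q [-0.15  0.19  0.62  2.07 -0.41  0.67  2.33] F [-3.8  2.4 10. ] w 0.02479083637259455
```

The joiner is gripped (24.8 mm). Lifting it and levelling.

```bash
I="python3 -m inch"
$I '{"translation":[[0,0,0],[0,0,0.05],[0,0,0.15],[0,0,0.35],[0,0,0.6],[0,0,0.85],[0,0,1],[0,0,1]],"rot":[[0,0,0],[0,0,0],[0,0,0],[0,0,0],[0,0,0],[0,0,0],[0,0,0],[0,0,0]],"jaw":[10,10,10,10,10,10,10,10]}' 50
$I '{"translation":[[0,0.2,0.05],[0,0.4,0.1],[0,0.6,0.1],[0,0.8,0.1],[0,0.95,0.1],[0,0.95,0.1]],"rot":[[0,0.1,0],[0,0.2,0],[0,0.3,0],[0,0.4,0],[0,0.5,0],[0,0.583,0]],"jaw":[10,10,10,10,10,10]}'
$I '{"translation":[[0,0.25,0],[0,0.5,0],[0,0.75,0],[0,0.9,0],[0,0.9,0]],"rot":[[0,0,0],[0,0,0],[0,0,0],[0,0,0],[0,0,0]],"jaw":[10,10,10,10,10]}'
$I '{"translation":[[0,0.25,0],[0,0.5,0],[0,0.7,0],[0,0.9,0],[0,0.9,0]],"rot":[[0,0,0],[0,0,0],[0,0,0],[0,0,0],[0,0,0]],"jaw":[10,10,10,10,10]}'
python3 look.py w15
```

```text
time: 17.5
ee_pos: [0.5253, -0.2303, 0.1482]
eef_rot: [-0.011, 0.988, 0.002, 0.156]
ft_force: [-0.3, 0.1, -1.3]
width: 0.0249
time: 18.1
ee_pos: [0.526, -0.1321, 0.1572]
eef_rot: [-0.012, 0.988, 0.006, -0.151]
ft_force: [0.4, -0.6, -2.1]
width: 0.0248
time: 18.6
ee_pos: [0.526, -0.0396, 0.1565]
eef_rot: [-0.014, 0.988, 0.006, -0.151]
ft_force: [-0.1, 0.5, -1.8]
width: 0.0248
time: 19.1
ee_pos: [0.5259, 0.0523, 0.1561]
eef_rot: [-0.016, 0.988, 0.006, -0.151]
ft_force: [-0.7, -0.7, -2.5]
width: 0.025
t 19.1 p [0.5259 0.0523 0.1561] jaw angle 91.68 toolz [-0.299  0.008 -0.954] q [-0.52  0.43  0.5   1.52 -0.22  1.55  1.61] F [-0.7 -0.7 -2.5] w 0.024957117738643137
```

The joiner is held and pitched. I'll position it over the joint, about 28 mm above the flanges, and look once.

```bash
I="python3 -m inch"
$I '{"translation":[[0.1,-0.03,-0.2],[0.165,-0.032,-0.4],[0.165,-0.032,-0.65],[0.165,-0.032,-0.9],[0.165,-0.032,-1],[0.165,-0.032,-1],[0.165,-0.032,-1]],"rot":[[-0.016,0,0],[-0.016,0,0],[-0.016,0,0],[-0.016,0,0],[-0.016,0,0],[-0.016,0,0],[-0.016,0,0]],"jaw":[10,10,10,10,10,10,10]}'
python3 look.py w16
python3 - <<'E'
from h import *
R=Ro.from_quat(r.read_state()['eef_rot']).as_matrix();print(R.round(3))
a=eyes.camera('side')[170:310,250:400];b=eyes.camera('scene')[190:330,240:390]
cv2.imwrite('pics/p.png',np.hstack([cv2.resize(k,(400,373),interpolation=2) for k in(a,b)]))
E
```

```text
time: 19.85
ee_pos: [0.543, 0.0462, 0.0572]
eef_rot: [-0.013, 0.988, -0.003, -0.151]
ft_force: [0.2, -0.1, -2.0]
width: 0.0248
t 19.85 p [0.543  0.0462 0.0572] jaw angle 91.52 toolz [-0.298 -0.009 -0.954] q [-0.49  0.56  0.48  1.56 -0.25  1.39  1.64] F [ 0.2 -0.1 -2. ] w 0.024793373690047305
[[-0.954 -0.027 -0.297]
 [-0.025  1.    -0.009]
 [ 0.297 -0.001 -0.955]]
```

View pics/p.png

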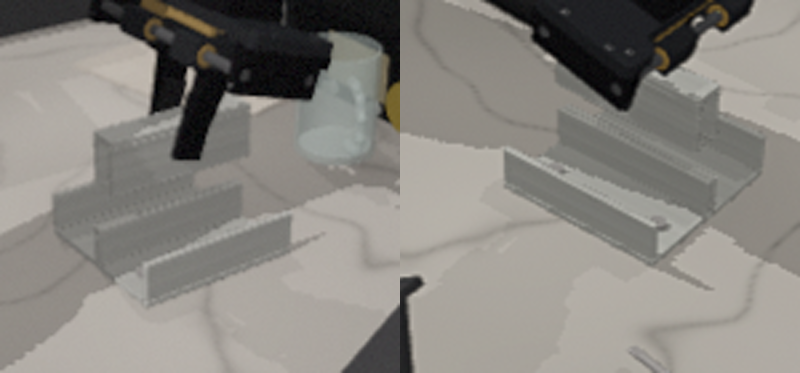

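The joiner hangs over the joint in both views. In the side crop its web edge runs (97,148)–(250,108). I'll compare that numerically with a level prediction.

```bash
python3 - <<'E'
from h import *
c=eyes.calibration('side');a=np.radians(1.5);x=np.array([np.cos(a),np.sin(a),0]);y=np.array([-np.sin(a),np.cos(a),0])
w=np.array([.5535,.0468,.1078])
for p in(-4,-2,0,2,4):
    t=np.radians(p);xx=np.cos(t)*x+np.sin(t)*np.array([0,0,1])
    q=(proj(c,[w-y*.0125+s*.06*xx for s in(-1,1)])-[250,170])*2.667;print(p,q.round(0).tolist(),'slope',((q[1]-q[0])[1]/(q[1]-q[0])[0]).round(3))
q=(proj(c,[np.array([.5528,.0488,.035])-y*.005+s*.065*x for s in(-1,1)])-[250,170])*2.667;print('flange',q.round(0).tolist(),((q[1]-q[0])[1]/(q[1]-q[0])[0]).round(3))
s=r.read_state();print(s['ee_pos'])
E
```

```text
-4 [[112.0, 136.0], [250.0, 106.0]] slope -0.218
-2 [[112.0, 139.0], [250.0, 104.0]] slope -0.258
0 [[112.0, 142.0], [250.0, 101.0]] slope -0.297
2 [[113.0, 145.0], [250.0, 98.0]] slope -0.336
4 [[113.0, 147.0], [250.0, 96.0]] slope -0.375
flange [[101.0, 231.0], [244.0, 183.0]] -0.34
[0.54326119 0.04695059 0.05743548]
```

Level within about 1°. I'll correct y by +2 mm and lower in stages, watching the force.

```bash
I="python3 -m inch"
$I '{"translation":[[0,0.022,0],[0,0.022,-0.05],[0,0.022,-0.12],[0,0.022,-0.2],[0,0.022,-0.2]],"rot":[[0,0,0],[0,0,0],[0,0,0],[0,0,0],[0,0,0]],"jaw":[10,10,10,10,10]}'
python3 - <<'E'
from h import *
s=r.read_state();R=Ro.from_quat(s['eef_rot']).as_matrix();print(np.round(s['ee_pos'],4),'pad y',s['ee_pos'][1]-.042*R[1,2],'tool y',R[:,1].round(4))
E
```

```text
time: 20.5
ee_pos: [0.5422, 0.0491, 0.0359]
eef_rot: [-0.013, 0.988, -0.003, -0.152]
ft_force: [0.4, -0.3, -1.3]
width: 0.025
[0.5422 0.0491 0.0359] pad y 0.04945467583599872 tool y [-0.0274  0.9996 -0.001 ]
```

```bash
I="python3 -m inch"
for k in 1 2; do $I '{"translation":[[0,0,-0.04],[0,0,-0.08],[0,0,-0.08]],"rot":[[0,0,0],[0,0,0],[0,0,0]],"jaw":[10,10,10]}' | grep -E 'ee_pos|force|width'; done
```

```text
ee_pos: [0.5418, 0.049, 0.0273]
ft_force: [0.2, 0.7, -1.7]
width: 0.024
ee_pos: [0.5415, 0.049, 0.0187]
ft_force: [0.0, 0.3, -2.8]
width: 0.0246
```

Legs are past the flange tops with no contact force. Continuing down.

```bash
I="python3 -m inch"
$I '{"translation":[[0,0,-0.04],[0,0,-0.08],[0,0,-0.12],[0,0,-0.12]],"rot":[[0,0,0],[0,0,0],[0,0,0],[0,0,0]],"jaw":[10,10,10,10]}' | grep -E 'ee_pos|force|width'
for k in 1 2 3 4; do $I '{"translation":[[0,0,-0.02],[0,0,-0.02]],"rot":[[0,0,0],[0,0,0]],"jaw":[10,10]}' | grep -E 'ee_pos|force'; done
```

```text
ee_pos: [0.541, 0.049, 0.006]
ft_force: [0.7, -0.5, -1.6]
width: 0.0247
ee_pos: [0.5409, 0.049, 0.0037]
ft_force: [-0.9, 0.3, -1.5]
ee_pos: [0.5407, 0.049, 0.0015]
ft_force: [-0.8, 0.3, -2.1]
ee_pos: [0.5408, 0.049, -0.0006]
ft_force: [-0.1, 0.1, -1.4]
ee_pos: [0.5409, 0.0491, -0.001]
ft_force: [-5.4, -0.1, 14.1]
```

Contact is exactly at the predicted home height. Releasing and backing out along the tool axis.

```bash
I="python3 -m inch"
$I '{"translation":[[0,0,0.005],[0,0,0.005],[0,0,0.005],[0,0,0.005]],"rot":[[0,0,0],[0,0,0],[0,0,0],[0,0,0]],"jaw":[34,36,36,36]}' | grep -E 'ee_pos|force|width'
$I '{"translation":[[0.06,0,0.2],[0.12,0,0.4],[0.18,0,0.6],[0.24,0,0.8],[0.3,0,1],[0.3,0,1]],"rot":[[0,0,0],[0,0,0],[0,0,0],[0,0,0],[0,0,0],[0,0,0]],"jaw":[36,36,36,36,36,36]}' | grep -E 'ee_pos|force|width'
$I '{"translation":[[0.02,0,0.3],[0.04,0,0.6],[0.05,0,0.7],[0.05,0,0.7]],"rot":[[0,-0.1,0],[0,-0.2,0],[0,-0.29,0],[0,-0.29,0]],"jaw":[36,36,36,36]}' | grep -E 'ee_pos|force|width'
python3 look.py w17
python3 - <<'E'
from h import *
import pickle
c=eyes.calibration('wrist');s=pickle.load(open('pics/w17.pkl','rb'))
a=np.radians(1.5);x=np.array([np.cos(a),np.sin(a),0]);y=np.array([-np.sin(a),np.cos(a),0]);w=np.array([.5528,.0488,.048])
np.set_printoptions(linewidth=250)
P=proj(c,[w+i*.06*x+j*.0125*y for i in(-1,1) for j in(-1,1)],s);print('pred web corners',P.round(1).tolist())
F=proj(c,[[*(w[:2]+i*.065*x[:2]+j*.005*y[:2]),.035] for i in(-1,1) for j in(-1,1)],s);print('pred flange',F.round(1).tolist())
g=cv2.cvtColor(cv2.imread('pics/w17.png'),6);u0=int(P[:,0].mean());v0=int(P[0,1]);v1=int(P[2,1])
for v in range(v0-12,v1+14,max(1,(v1-v0+26)//22)): print(v,g[v,u0-48:u0+48:2]) if v<480 else 0
print('u0',u0-48)
# side view of joiner top edge vs level
b=eyes.camera('side');cv2.imwrite('pics/side_end.png',b);cv2.imwrite('pics/scene_end.png',eyes.camera('scene'))
E
```

```text
ee_pos: [0.5407, 0.0491, -0.0007]
ft_force: [-0.0, -0.0, 1.1]
width: 0.0354
ee_pos: [0.5727, 0.049, 0.1016]
ft_force: [0.7, -0.9, -0.3]
width: 0.0358
ee_pos: [0.5769, 0.0492, 0.1732]
ft_force: [0.3, -0.9, -0.4]
width: 0.036
t 23.7 p [0.5769 0.0492 0.1732] jaw angle 91.5 toolz [ 0.004 -0.006 -1.   ] q [-0.61  0.26  0.53  1.65 -0.13  1.26  1.54] F [ 0.3 -0.9 -0.4] w 0.03601697580936065
pred web corners [[306.4, 104.6], [342.3, 104.6], [307.7, 269.0], [340.6, 269.0]]
pred flange [[317.4, 98.5], [331.2, 98.5], [317.8, 269.9], [330.4, 269.9]]
92 [213 163 165 164 163 166 165 164 165 165 164 162 167 165 164 163 163 162 164 162 161 163 161 165 162 165 165 164 162 161 156 142 131 138 154 160 161 160 164 164 159 163 162 163 161 162 162 161]
100 [196 176 133 138 137 140 138 134 133 133 131 131 134 134 133 131 132 133 131 132 136 162 161 151 119 155 151 139 159 164 162 158 161 142 137 140 150 159 160 162 163 158 162 160 159 162 161 159]
108 [198 154 150 150 150 153 159 155 150 147 152 149 155 150 151 144 166 169 171 172 166 171 169 169 171 174 168 170 170 168 170 169 172 146 167 166 166 170 167 
[... 3501 characters left out ...]
63 157 159 163 165 165 162 158 150 167 159 164 157 157 156 159 154 158 159 159 156 160 163 156 158]
260 [160 162 161 161 160 160 160 160 160 161 162 162 160 161 159 195 168 166 166 162 162 161 165 163 158 158 159 164 164 162 160 146 159 156 159 156 159 160 157 157 156 159 159 159 159 158 160 159]
268 [213 212 214 212 212 214 212 212 212 212 214 212 211 212 211 211 211 180 159 158 160 153 166 160 142 165 159 141 158 158 157 157 156 155 159 159 160 158 159 157 158 156 160 160 160 158 159 161]
276 [212 212 213 212 214 211 212 211 212 212 213 211 213 210 212 212 211 210 181 159 158 159 160 159 160 160 160 160 158 159 158 158 161 156 157 163 160 158 159 157 159 160 160 160 159 160 160 159]
u0 276
```

Seen from above, the joiner's edges (columns 307 and 341→339) match the home prediction. I'll check height and level in the side and scene pictures numerically.

```bash
python3 - <<'E'
from h import *
np.set_printoptions(linewidth=250)
a=np.radians(1.5);x=np.array([np.cos(a),np.sin(a),0]);y=np.array([-np.sin(a),np.cos(a),0])
for n,sg in(('side',-1),('scene',-1)):
    c=eyes.calibration(n);g=cv2.cvtColor(cv2.imread(f'pics/{n}_end.png'),6)
    g0=cv2.cvtColor(cv2.imread(f'pics/{n}0.png'),6)
    for s in(-.05,-.025,.025,.05):
        P=[proj(c,[np.array([.5528,.0488,0])+s*x+sg*j*y+[0,0,z]])[0] for j,z in((.0125,.048),(-.0125,.048),(.0125,.035),(.059,.035))]
        u,v=np.round(P[0]).astype(int)
        print(n,s,'pred top -y edge v',P[0][1].round(1),'col',u,'rows',v-10,'..',g[v-10:v+12,u].tolist())
E
```

```text
side -0.05 pred top -y edge v 250.1 col 296 rows 240 .. [118, 118, 126, 137, 139, 137, 138, 140, 138, 140, 128, 124, 122, 116, 116, 118, 121, 123, 122, 119, 120, 121]
side -0.025 pred top -y edge v 246.5 col 307 rows 236 .. [117, 117, 120, 138, 141, 138, 137, 137, 138, 140, 129, 125, 125, 118, 115, 118, 120, 119, 122, 120, 119, 120]
side 0.025 pred top -y edge v 239.5 col 328 rows 229 .. [142, 143, 142, 147, 140, 136, 138, 138, 138, 138, 133, 125, 124, 120, 115, 117, 119, 121, 118, 119, 119, 119]
side 0.05 pred top -y edge v 236.1 col 338 rows 226 .. [144, 144, 144, 141, 136, 133, 136, 137, 136, 155, 143, 123, 128, 126, 123, 125, 125, 126, 128, 127, 125, 125]
scene -0.05 pred top -y edge v 229.9 col 303 rows 220 .. [130, 134, 139, 134, 140, 139, 138, 138, 139, 139, 130, 117, 121, 114, 111, 114, 116, 117, 115, 114, 115, 116]
scene -0.025 pred top -y edge v 235.1 col 314 rows 225 .. [138, 138, 138, 138, 136, 138, 137, 137, 138, 140, 140, 121, 117, 121, 112, 110, 115, 115, 118, 115, 113, 115]
scene 0.025 pred top -y edge v 245.8 col 336 rows 236 .. [129, 138, 140, 138, 136, 136, 138, 137, 139, 140, 138, 123, 120, 121, 112, 109, 113, 113, 116, 116, 114, 113]
scene 0.05 pred top -y edge v 251.3 col 347 rows 241 .. [113, 133, 138, 137, 135, 135, 137, 137, 136, 136, 146, 170, 128, 118, 117, 119, 119, 121, 119, 122, 123, 121]
```

In both cameras the web's top edge lies within about 1 px of the fully-home prediction along its whole length, so it is seated and level. Handing in.

```bash
python3 -c "
from bench import r
r.close_job();s=r.read_state();print(s['time'],s['ft_force'])"
```

```text
the job is handed in; nothing more can be done
the job is handed in; nothing more can be done
```

The two troughs are joined and the joiner is home over the flanges. The job was handed in at about 24 s of the 67 s limit, with the gripper open and clear.

**What I did:** I slid the loose trough by its far flange until it touched the fixed one. I then loosened the jaws and pushed it square with about 6 N. I gripped the joiner on its stand, carried it over level, and lowered it until it touched down at the predicted home height. Then I let go and backed out.

**Last checks:**
- **Troughs:** the close-up before the joiner went on showed the flanges touching along their full length, with the ends level to about 1 mm.
- **Joiner:** after release, its top edge matched the fully home position to within about 1 pixel at four points in both fixed cameras. The wrist view agreed on its sideways position. Its width there read 1–1.5 pixels narrow, too coarse to judge height.

**What went wrong or disagreed:**
- **Finger length:** the fingertips are about 34 mm shorter than stated, so the first grasp closed on air without moving the trough. I pressed lightly on the bench (about 18 N down) to find the true height.
- **Joint limits:** an approach square to the 35° slope ran joints 3 and 7 up to their range limits. I backed off and gripped at 17° instead.
- **Not checked:** I did not re-measure the bystanders at the end. No unexpected contact forces appeared in the readings at the end of each move.

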